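# Move the charged pack to the work light

## Task

Press the catch button on the charger so that the battery pack pops loose, draw the pack out of the charger and slide it into the work light's slideway until the light's catch clicks and holds it fully home. Work gently, never forcing pack or catch, leave the tape measure, screwdriver and wood offcut lying between them alone, and finish with the pack let go.

Things in the scene. Friction and masses are not known exactly. Their poses are not given: they have to be found in the camera images.
- pack: Battery pack, grey and black plastic, 0.3 to 0.6 kg. Origin: centre of its foot's underside; x to its nose (enters first), z up. Foot 90 long, 50 wide, z 0 to 8 mm, with a catch notch below; neck 34 wide, z 8 to 18; body 92 long, 58 wide, z 18 to 60: grip across the 58 mm, near the top. Starts latched in the charger. Keep its contact forces on a slideway (summed) under 60 N.
- charger: Charger, fixed: a black slideway with a low vented black box (56 long, 76 wide, 52 mm tall) at its far end, no lamp. Origin on the table below the seat, axes as the seat's. Outline x -110 to 118, y -40 to 86 mm. Keep the push of the fingers on charger or light under 30 N.
- light: Work light, fixed: the same slideway with an LED panel, 150 mm wide, top about 115 mm above the table, at its far end. Origin on the table below the seat, axes as the seat's. Outline x -110 to 160, y -83 to 86 mm.
- charger_seat (a point): Where the pack's origin lies when latched in the charger: on the channel floor, 16 mm above the table, axes as the latched pack's. The pack comes out along -x (roughly towards the robot) and goes in along +x; it can be lifted only once it is drawn 90 mm or more back from here.
- light_seat (a point): The nominal same point in the work light. Its latch (catch, plunger, rubber end stop) is set up to 10 mm to either side along x, so the latched pack's origin lies within 11 mm of here along x: find it by feel. The plunger resists over the last 22 mm with 4.5 to 7 N (whole push up to 15 N); the pack clicks home 1 to 3 mm before it meets the end stop. Unlatched, it is pushed back out.
- charger_mouth (a point): As light_mouth, on the charger, 30 mm back (-x) from its seat.
- light_mouth (a point): Where the undercut (dovetail-like) channel begins, on its floor, 30 mm back from the seat, axes as the seat's. From here 78 mm along +x: channel 53 wide, steel lips above with a 38 mm gap, lip underside 9.5, top 15.5 mm over the floor. Back to x -28 mm the walls flare to 67 mm, to x -13 the lips turn up; the floor goes on, open, to x -80: set the pack down there, nose behind x -15 mm.
- charger_button (a point): Centre of the top of the charger's grey catch button, 26 x 26 mm, left (+y) of the slideway, 40 mm above the table when up; at x -30, y +68, z +24 mm from the seat. Pressed straight down it goes 11 mm (then a hard stop); from 5 mm on (2 to 4 N) the catch lets go and a spring plunger pushes the pack about 22 mm out, where it stays loose in the slideway.
- charger_catch (a joint): How far the charger's catch is down, m: 0 up, 0.011 fully pressed. A pack lying part-way in the slideway keeps it about 0.005 down.
- light_catch (a joint): How far the work light's catch is down, m: 0 up, about 0.005 while the pack slides over it, back below 0.001 when it has clicked.
- light_stop (a joint): How far the work light's rubber end stop is squashed, m: 0 free, 10 N per mm. Keep it under 0.0015 (15 N on top of the plunger): more is forcing the pack.
- tape: Tape measure, 62 x 34 x 52 mm tall, standing between the two slideways. Origin under its centre. Leave it.
- screwdriver: Screwdriver lying between the slideways. Leave it.
- offcut: Wood offcut, 60 x 42 x 22 mm, between the slideways, nearest the robot. Leave it.

How it is judged:
By the outcome, as a careful person would: the job done as asked, in the order asked, and still so for the second after the job is handed in, with the robot touching nothing.
It also fails if it takes over 64 s, if anything falls off the work surface, if the arm or the gripper's body presses on something with over 40 N, if the wrist force passes 120 N, or if a joint passes its speed limit or range.

## Robot

A 6-joint arm with a two-finger parallel gripper is mounted at the origin on the work surface. World frame = base frame: x ahead of the robot, y to its left, z up, the work surface at z = 0. Lengths are in mm, angles in rad, forces in N, time in s.
With the tool pointing down it reaches from about 325 to 900 mm from the base axis. Payload 3.5 kg.
Tool frame: the origin (TCP) lies at the very end of the fingers, on their centre line; the grasp point (between the pads) lies 19 mm behind it; z points along the fingers, y is the direction in which the jaws open and shut (so a half turn about z gives the same grasp; the last joint's range is limited). The gripper opens to 85 mm and grips with 20 to 120 N. Pads are 22 mm wide; open, the fingers measure 114 mm over their backs; the gripper's body (76 mm by 85 mm) begins 54 mm behind the grasp point. The pads swing forward as they close: fully open they stand 13 mm farther back than shut.
Start: joints at [-1.225, 0.276, -0.026, 1.268, 0, 1.467], TCP at [271.166, -563.108, 231.313] pointing down, gripper open.
Joint ranges: [-3.12, 3.12], [-0.85, 1.88], [-1.08, 1.24], [-1.95, 2.15], [-1.57, 1.53], [-3.14, 3.14]. Speed limits (rad/s): [2.57, 2.57, 3.14, 3.14, 3.14, 3.14].

## Interface

Orientations are given as a unit quaternion [x, y, z, w].
In Python, from bench import env, cams, job gives the robot as it stands. The module is installed in compiled form; this text tells all that it offers.
- The arm moves only by the tool send_rows, never from a script. Its argument "moves" is one flat list of numbers, 7 for each row, row after row: the turn, a rotation vector about the world's x, y, z in units of 8 degrees (1.0 is 8 degrees), then the shift along the world's x, y, z in units of 25 mm (1.0 is 25 mm), then the finger opening in mm, from 0 to 85.4. A call has 1 to 12 rows; each row shifts and turns the commanded pose from where the row before left it; what a row does not reach is not made up. A row lasts 1/10 s, in which the tool goes at most 50 mm and 8.59 degrees, less where a joint would pass 70% of its speed; a pose out of reach is approached as far as the arm can. A call is refused whole if a number of a shift passes 1 or a number of a turn 1, either way. A call with a gripper value outside its range is refused whole. The fingers move at their own pace and stop on an object; the grip force is fixed at half the most. Time passes only in rows, so rows that do not move let the fingers close. It gives the time, the measured TCP pose, the force and the opening at its end, in the units of the state.
- env.sense(): the state, without advancing time (a new reading comes with each control period).
- cams.camera(name): name is "scene" or "top" or "wrist"; returns the picture (400x640x3 uint8, red, green, blue); there is no depth.
- cams.calibration(name): a dict with "camera_matrix" (3x3 intrinsics, pixels), "rvec" (rotation vector, rad) and "tvec" (3), from world to camera coordinates, as OpenCV has them. Camera axes: x right, y down, z forward; pixel columns grow to the right and rows downward; lengths in mm; the calibration is good to about 2 mm. The wrist camera is an equidistant fisheye: a pixel r from the principal point sees the ray r / f radians off the axis. A picture is of the moment at which its call begins: read the wrist's pose just before it. calibration takes no time and is no camera call; for the wrist camera it gives the pose at the moment of the call.
- job.close_job(): hands the job in, once; it reports no verdict.
The state is a dict: "time": time; "qpos": joint angles; "joint_velocities": joint speeds; "tau": joint torques, N m; "tool_pos": TCP position; "ee_rot": TCP orientation; "ft_force": force on the tool from outside, world axes, zero at the start; "torque": the same for the moment, N m; "grip_width": opening from 0.0 (shut) to 1.0 (fully open).
Only numpy, scipy, OpenCV 4.12 (cv2) and the standard library are available. Lean on these libraries where they do the work, as an engineer would, in place of code of your own. Each camera call takes 0.05 s, during which the arm holds its last target. There are 200 camera calls.

## Working session

There is one attempt and no reset: what is moved stays moved. The work goes in short steps, Python scripts to look and compute and a tool call to move; the robot and the scene stay as the last step left them, time stands still between calls to the robot, and variables do not carry over. Pictures are saved under pics/ and viewed, about 8 in all and at most 12, crops included, and the job is handed in when it is done.

Besides the shell and the picture viewer there is one more tool, called after "Request:" as a command line: name --argument value ..., lists and objects as JSON in quotes. send_rows: Moves the arm, as the interface text tells. Its arguments: {"type":"object","properties":{"moves":{"type":"array"}},"required":["moves"]}

```bash
mkdir -p pics; python3 - <<'E'
from bench import env,cams
import cv2,numpy as np
for n in("top","scene"):
    im=cams.camera(n); cv2.imwrite(f"pics/{n}0.png",im[:,:,::-1])
    c=cams.calibration(n); print(n,np.round(c["camera_matrix"],1).tolist(),np.round(c["rvec"],4),np.round(c["tvec"],1))
s=env.sense(); print(s)
E
```

```text
top [[397.0, 0.0, 313.8], [0.0, 397.0, 192.2], [0.0, 0.0, 1.0]] [ 2.0647 -2.1354  0.1633] [ 52.2 545.1 809.7]
scene [[449.7, 0.0, 326.7], [0.0, 449.7, 198.0], [0.0, 0.0, 1.0]] [ 1.9956  1.0986 -0.5513] [-322.5 -212.2 1177.4]
{'time': 0.1, 'qpos': array([-1.22540726e+00,  2.77119283e-01, -2.77728363e-02,  1.26799124e+00,
        1.41303259e-05,  1.46738546e+00]), 'joint_velocities': array([-1.01061282e-03, -1.02347598e-03,  1.99460635e-03,  1.53363769e-03,
       -3.72066394e-04,  1.58239690e-05]), 'tau': array([ 2.66199095e-04, -4.46707499e+01,  2.96129179e+01,  8.46888724e-03,
       -6.56541147e-05, -2.10049343e-06]), 'tool_pos': array([ 270.92275955, -562.43325508,  230.21908985]), 'ee_rot': array([ 9.74927273e-01,  2.22521289e-01, -1.18932734e-04, -1.03674022e-03]), 'ft_force': array([-0.86808678, -0.19232721, -0.72968874]), 'torque': array([ 0.03664125, -0.01740509, -0.02318095]), 'grip_width': 0.999519734405942}
```

View pics/top0.png

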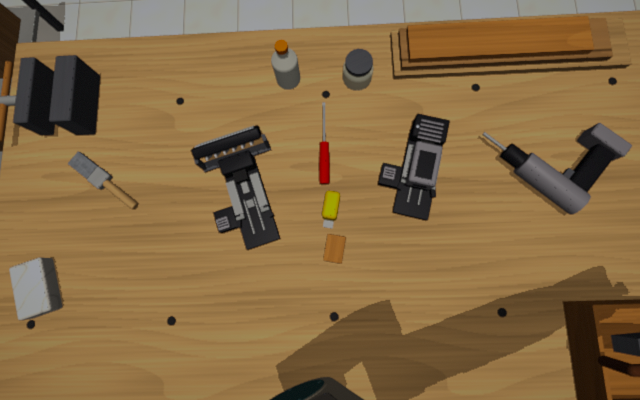

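View pics/scene0.png

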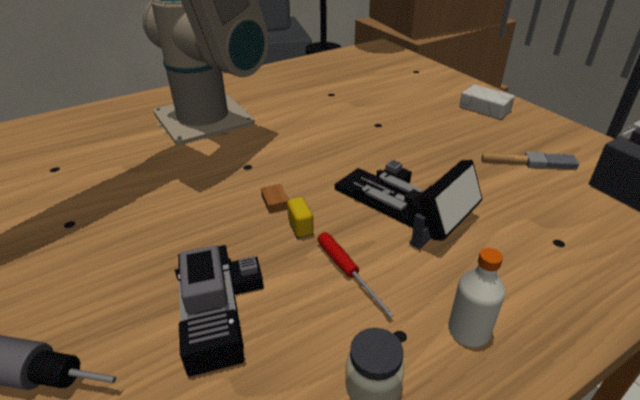

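The top view shows the charger with the pack at about (425,165), its button at (389,174), and the light at about (245,185) with its button at (223,222). The clutter lies between them at x≈330. Next I'll enlarge both.

```bash
cat > h.py <<'E'
import cv2,numpy as np
from bench import env,cams
def ray(n,uv):
    c=cams.calibration(n);K=np.array(c["camera_matrix"]);R=cv2.Rodrigues(np.array(c["rvec"],float))[0];t=np.array(c["tvec"],float).ravel()
    o=-R.T@t
    x=(uv[0]-K[0,2])/K[0,0];y=(uv[1]-K[1,2])/K[1,1]
    if n=="wrist":
        r=np.hypot(x,y);k=np.sin(r)/max(r,1e-9);d=np.array([x*k,y*k,np.cos(r)])
    else:d=np.array([x,y,1.])
    return o,R.T@d
def plane(n,uv,z):
    o,d=ray(n,uv);return o+d*(z-o[2])/d[2]
def proj(n,P):
    c=cams.calibration(n);K=np.array(c["camera_matrix"]);R=cv2.Rodrigues(np.array(c["rvec"],float))[0]
    p=R@np.array(P,float)+np.array(c["tvec"],float).ravel()
    if n=="wrist":
        q=np.hypot(p[0],p[1]);r=np.arctan2(q,p[2]);return K[:2,2]+K[0,0]*r*p[:2]/max(q,1e-9)
    return (K@(p/p[2]))[:2]
E
python3 - <<'E'
from h import *
im=cv2.imread("pics/top0.png")
a=cv2.resize(im[108:228,370:455],None,fx=4.5,fy=4.5,interpolation=cv2.INTER_CUBIC)
b=cv2.resize(im[120:252,188:283],None,fx=4.5*120/132,fy=4.5*120/132,interpolation=cv2.INTER_CUBIC)
o=np.hstack([a,b]);o=cv2.convertScaleAbs(o,alpha=1.6,beta=25)
print(o.shape,a.shape)
cv2.imwrite("pics/crop.png",o)
print(ray("top",(320,200)))
for p in[(389,174),(425,165)]:print(plane("top",p,40))
E
```

```text
(540, 771, 3) (540, 382, 3)
(array([378.22717879,   1.86218431, 901.29389611]), array([ 0.17508393,  0.02206015, -0.9846267 ]))
[ 584.14534177 -133.51494276   40.        ]
[ 601.44469167 -213.98690442   40.        ]
```

View pics/crop.png

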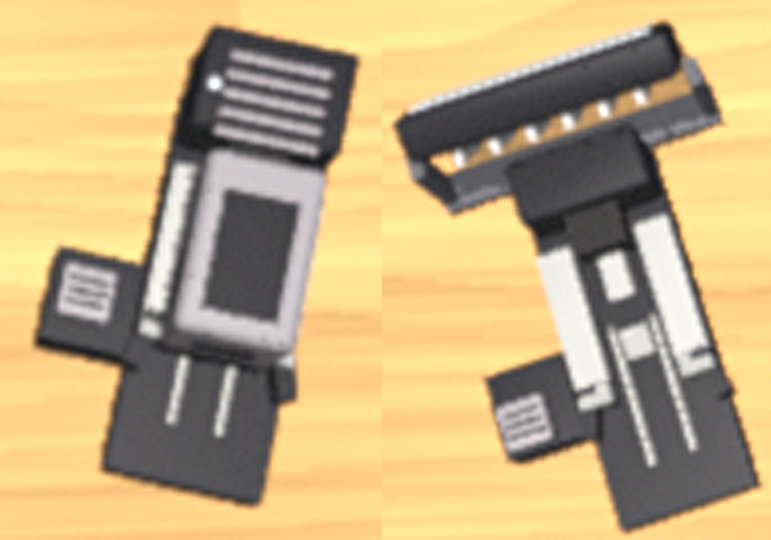

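Left is the charger: pack top corners at about (208,152)/(325,157)/(290,355)/(172,345) and button at (88,292). Right is the light: button at (525,420), floor rear edge (625,528)–(760,487), and steel lips. I'll fit a frame to each.

```bash
cat > fit.py <<'E'
from h import *
from scipy.optimize import least_squares
def A(p):return (370+p[0]/4.5-.5+.5/4.5,108+p[1]/4.5-.5+.5/4.5)
k=4.5*120/132
def B(p):return (188+(p[0]-382)/k-.4,120+p[1]/k-.4)
def fit(obs,f,x0):
    P=np.array([[*plane("top",f(o[0]),o[3])[:2]] for o in obs]);L=np.array([[o[1],o[2]] for o in obs])
    def r(v):
        c,s=np.cos(v[2]),np.sin(v[2]);return (v[:2]+L@np.array([[c,s],[-s,c]])-P)
    q=least_squares(lambda v:r(v).ravel(),x0,loss="soft_l1",f_scale=3.)
    v=q.x;c,s=np.cos(v[2]),np.sin(v[2]);R=np.array([[c,-s],[s,c]])
    print(np.round(v,3),np.degrees(v[2]));print(np.round(r(v)@R,1).tolist())
print("charger")
fit([((103,468),-110,40,16),((260,503),-110,-40,16),((88,292),-30,68,40),((357,57),118,-38,52),((215,25),118,38,52),
 ((210,152),46,29,76),((327,155),46,-29,76),((292,357),-46,-29,76),((170,340),-46,29,76)],A,[600,-210,-.2])
print("light")
fit([((625,528),-110,40,16),((760,487),-110,-40,16),((525,420),-30,68,40)],B,[560,200,.2])
for p,z in[((565,408),31.5),((610,400),31.5),((690,368),31.5),((540,252),31.5),((665,215),31.5)]:print(p,plane("top",B(p),z))
E
python3 fit.py
```

```text
charger
[ 5.96593e+02 -2.06214e+02 -2.73000e-01] -15.652426756006795
[[-2.1, 0.8], [-3.1, -1.0], [-1.8, 1.0], [1.7, -2.0], [0.8, 2.9], [3.3, 1.0], [-7.7, -3.0], [0.9, -0.8], [6.0, 0.8]]
light
[5.43157e+02 1.85091e+02 3.27000e-01] 18.73140712106366
[[-5.3, 1.5], [-0.2, -1.9], [4.0, 1.3]]
(565, 408) [496.47375779 217.80909413  31.5       ]
(610, 400) [499.98952075 193.14874628  31.5       ]
(690, 368) [516.00736324 149.29567556  31.5       ]
(540, 252) [584.11020491 232.74070138  31.5       ]
(665, 215) [602.44517734 162.88310392  31.5       ]
```

Frames agree to a few mm. I'll move above the charger with the fingers shut and the tool turned to the equivalent yaw of 164°, which keeps joint 6 mid-range, for a closer wrist view.

Request:
send_rows --moves '[0,0,0.96,0.64,0.87,0.06,0,0,0,0.96,0.64,0.87,0.06,0,0,0,0.96,0.64,0.87,0.06,0,0,0,0.96,0.64,0.87,0.06,0,0,0,0.96,0.64,0.87,0.06,0,0,0,0.96,0.64,0.87,0.06,0,0,0,0.96,0.64,0.87,0.06,0,0,0,0.96,0.64,0.87,0.06,0,0,0,0.96,0.64,0.87,0.06,0,0,0,0.96,0.64,0.87,0.06,0,0,0,0.96,0.64,0.87,0.06,0,0,0,0.96,0.64,0.87,0.06,0]'

```text
time: 1.3
tool_pos: [463.4, -300.9, 248.8]
ee_rot: [0.514, 0.858, 0.0, -0.001]
ft_force: [-0.4, -0.1, 0.2]
grip_width: -0.0
```

Request:
send_rows --moves '[0,0,0.96,0.64,0.87,0.06,0,0,0,0.96,0.64,0.87,0.06,0,0,0,0.96,0.64,0.87,0.06,0,0,0,0.96,0.64,0.87,0.06,0,0,0,0.96,0.64,0.87,0.06,0,0,0,0.96,0.64,0.87,0.06,0,0,0,0,0,0,0,0,0,0,0,0,0,0,0,0,0,0,0,0,0,0,0,0,0,0,0,0,0]'

```text
time: 2.3
tool_pos: [558.5, -172.3, 258.1]
ee_rot: [0.14, 0.99, -0.0, -0.0]
ft_force: [0.5, 0.6, 0.8]
grip_width: -0.003
```

```bash
cat > st.py <<'E'
from h import *
from scipy.spatial.transform import Rotation as R
def st():
    s=env.sense();M=R.from_quat(s["ee_rot"]).as_matrix()
    print("t%.2f"%s["time"],"pos",np.round(s["tool_pos"],1),"yaw %.2f"%np.degrees(np.arctan2(M[1,0],M[0,0])),"zax",np.round(M[:,2],4),"F",np.round(s["ft_force"],1),"T",np.round(s["torque"],2),"g %.3f"%s["grip_width"],"q",np.round(s["qpos"],2))
    return s
if __name__=="__main__": st()
E
python3 - <<'E'
from st import *
st();im=cams.camera("wrist");cv2.imwrite("pics/w1.png",im[:,:,::-1])
c=cams.calibration("wrist");print(c)
print(ray("wrist",c["camera_matrix"][:2,2] if hasattr(c["camera_matrix"],"shape") else (320,200)))
E
```

```text
t2.30 pos [ 558.5 -172.3  258.1] yaw 163.85 zax [-6.e-04  0.e+00 -1.e+00] F [0.5 0.6 0.8] T [-0.   -0.   -0.07] g -0.003 q [-0.41  0.19 -0.08  1.3  -0.   -0.13]
{'camera_matrix': array([[309.70691629,   0.        , 317.42474714],
       [  0.        , 309.70691629, 204.68995877],
       [  0.        ,   0.        ,   1.        ]]), 'rvec': array([-2.29461691, -1.72615283, -0.28051916]), 'tvec': array([   9.83661875, -604.49598472,  220.18344259])}
(array([ 481.33579423, -149.22637264,  400.05030422]), array([ 0.30394337, -0.08735756, -0.94867649]))
```

View pics/w1.png

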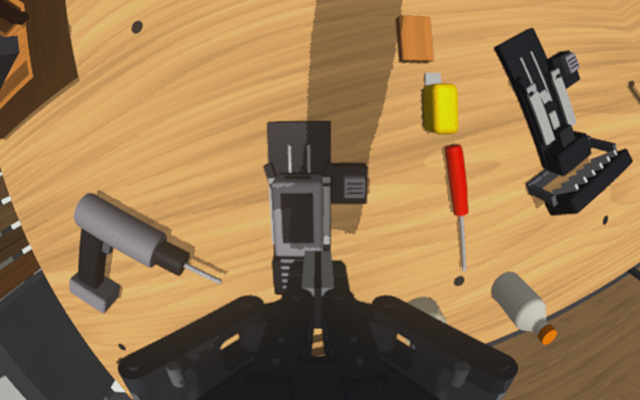

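The wrist view shows the charger button at about (354,187), the pack top at (300,220), and the floor rear corners at (267,122)/(330,121). I'll cross-check the frame numerically before pressing.

```bash
python3 - <<'E'
from st import *
im=cv2.imread("pics/w1.png")
hsv=cv2.cvtColor(im,cv2.COLOR_BGR2HSV)
# button: bright grey blob in its window
w=im[172:202,338:370].astype(int);m=(w.min(2)>75)&(hsv[172:202,338:370,1]<60)
ys,xs=np.nonzero(cv2.morphologyEx(m.astype(np.uint8),cv2.MORPH_CLOSE,np.ones((3,3))))
c=(xs.mean()+338,ys.mean()+172);print("btn px",c,len(xs),plane("wrist",c,40))
for p,z in[((267,122),16),((330,121),16)]:print(plane("wrist",p,z))
v=(596.6,-206.2,np.radians(-15.65))
def W(x,y,z):
    a,b=np.cos(v[2]),np.sin(v[2]);return (v[0]+a*x-b*y,v[1]+b*x+a*y,z)
for q in[(-30,68,40),(-110,40,16),(-110,-40,16),(-46,29,76),(-46,-29,76)]:print(q,np.round(W(*q),1),np.round(proj("wrist",W(*q)),1))
cr=cv2.resize(im[110:290,240:400],None,fx=3.3,fy=3.3,interpolation=cv2.INTER_CUBIC)
cr2=cv2.resize(im[20:220,490:640],None,fx=3,fy=3,interpolation=cv2.INTER_CUBIC)
cv2.imwrite("pics/w1c.png",cv2.convertScaleAbs(cr,alpha=1.5,beta=20))
E
```

```text
btn px (np.float64(354.3), np.float64(187.52)) 400 [ 588.02064036 -133.43765176   40.        ]
[ 483.43724711 -214.64852761   16.        ]
[ 504.6328879  -139.75370641   16.        ]
(-30, 68, 40) [ 586.1 -132.6   40. ] [354.5 185.8]
(-110, 40, 16) [ 501.5 -138.    16. ] [330.7 118.2]
(-110, -40, 16) [ 479.9 -215.    16. ] [265.9 119.4]
(-46, 29, 76) [ 560.1 -165.9   76. ] [322.8 180.3]
(-46, -29, 76) [ 544.5 -221.7   76. ] [269.3 180.9]
```

View pics/w1c.png

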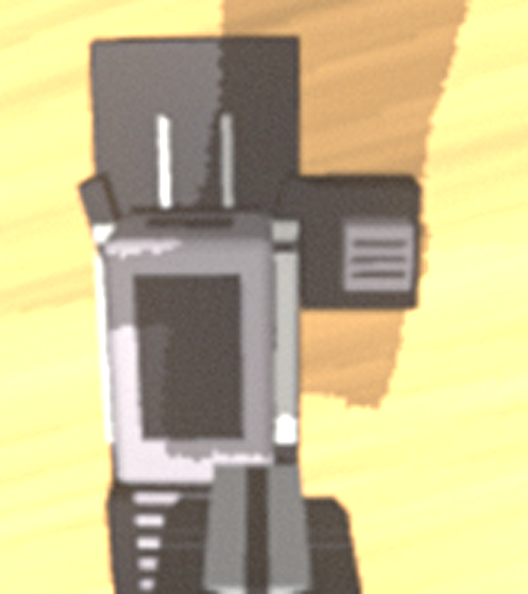

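Request:
send_rows --moves '[0,0,0.03,0.195,0.262,-0.9,0,0,0,0,0.195,0.262,-0.9,0,0,0,0,0.195,0.262,-0.9,0,0,0,0,0.195,0.262,-0.9,0,0,0,0,0.195,0.262,-0.9,0,0,0,0,0.195,0.262,-0.9,0,0,0,0,0,0,-0.9,0,0,0,0,0,0,-0.9,0,0,0,0,0,0,-0.7,0,0,0,0,0,0,0,0,0,0,0,0,0,0,0]'

```text
time: 3.45
tool_pos: [588.1, -132.8, 60.9]
ee_rot: [0.138, 0.99, 0.0, -0.0]
ft_force: [0.1, -0.9, 0.1]
grip_width: -0.0
```

Request:
send_rows --moves '[0,0,0,0,0,-0.38,0,0,0,0,0,0,-0.38,0,0,0,0,0,0,-0.08,0,0,0,0,0,0,-0.08,0,0,0,0,0,0,-0.08,0,0,0,0,0,0,-0.08,0,0,0,0,0,0,-0.08,0,0,0,0,0,0,0,0,0,0,0,0,0,0,0]'

```text
time: 4.35
tool_pos: [588.6, -132.3, 31.9]
ee_rot: [0.137, 0.991, 0.0, 0.0]
ft_force: [0.7, 0.3, 0.9]
grip_width: 0.002
```

```bash
python3 - <<'E'
from st import *
st();im=cams.camera("top");cv2.imwrite("pics/t2.png",im[:,:,::-1])
a=cv2.imread("pics/top0.png");b=cv2.imread("pics/t2.png")
f=lambda i:cv2.resize(i[100:230,360:460],None,fx=3.9,fy=3.9,interpolation=cv2.INTER_CUBIC)
cv2.imwrite("pics/t2c.png",cv2.convertScaleAbs(np.hstack([f(a),f(b)]),alpha=1.5,beta=20))
E
```

```text
t4.35 pos [ 588.6 -132.3   31.9] yaw 164.20 zax [ 2.e-04  0.e+00 -1.e+00] F [0.7 0.3 0.9] T [ 0.02  0.13 -0.04] g 0.002 q [-0.33  0.41 -0.3   0.86  0.   -0.05]
```

View pics/t2c.png

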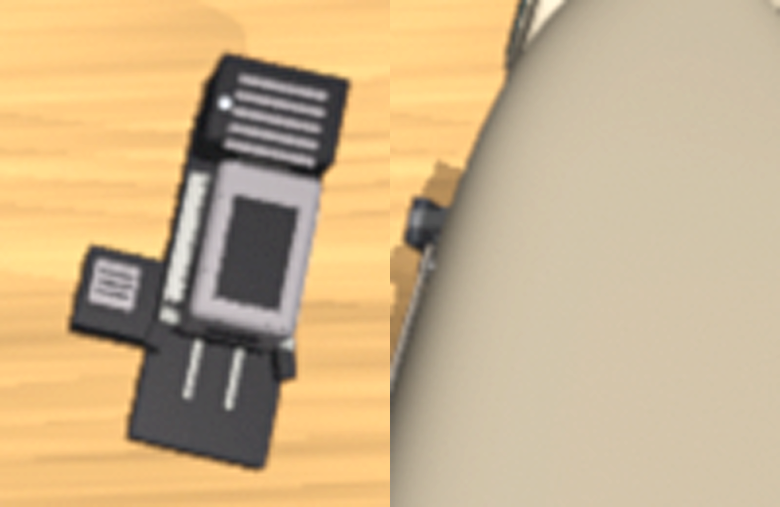

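The arm hides the view, as the right half shows only the forearm. The force is still low, so I'll press 2 mm more.

Request:
send_rows --moves '[0,0,0,0,0,-0.06,0,0,0,0,0,0,0,0,0,0,0,0,0,0,0]'

```text
time: 4.7
tool_pos: [588.6, -132.4, 30.4]
ee_rot: [0.138, 0.99, 0.0, 0.0]
ft_force: [0.2, 1.1, 1.4]
grip_width: -0.002
```

```bash
python3 - <<'E'
from st import *
st();im=cams.camera("wrist");cv2.imwrite("pics/w2.png",im[:,:,::-1])
st();st()
E
```

```text
t4.70 pos [ 588.6 -132.4   30.4] yaw 164.19 zax [ 4.e-04 -1.e-04 -1.e+00] F [0.2 1.1 1.4] T [0.02 0.02 0.01] g -0.002 q [-0.33  0.41 -0.3   0.86  0.   -0.05]
t4.75 pos [ 588.6 -132.3   30.4] yaw 164.20 zax [ 4.e-04 -0.e+00 -1.e+00] F [-0.   1.1  1.6] T [ 0.02 -0.02  0.01] g 0.000 q [-0.33  0.41 -0.3   0.86  0.   -0.05]
t4.75 pos [ 588.6 -132.3   30.4] yaw 164.20 zax [ 4.e-04 -0.e+00 -1.e+00] F [-0.   1.1  1.6] T [ 0.02 -0.02  0.01] g 0.000 q [-0.33  0.41 -0.3   0.86  0.   -0.05]
```

View pics/w2.png

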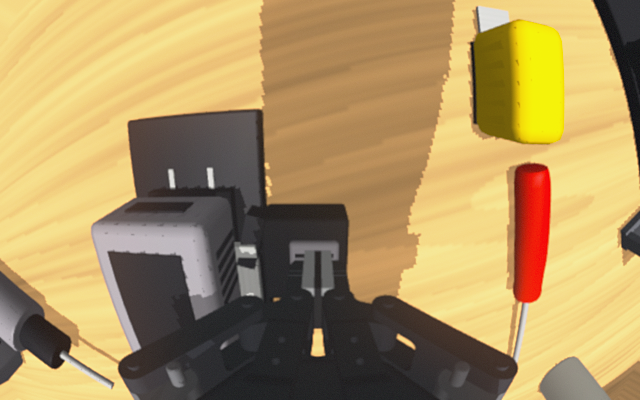

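The fingers stand on the button at about (318,250), and the pack's rear top edge shows at about (98,235)–(205,225). I'll compute how far the pack is out.

```bash
python3 - <<'E'
from st import *
v=(598.6,-207,np.radians(-15.75));a,b=np.cos(v[2]),np.sin(v[2])
def loc(P):
    d=P[:2]-np.array(v[:2]);return np.round([a*d[0]+b*d[1],-b*d[0]+a*d[1]],1)
for p,z in[((95,232),76),((207,224),76),((128,200),66),((108,252),76),((182,250),76),((128,122),16),((262,110),16),((168,170),16),((210,168),16)]:print(p,loc(plane("wrist",p,z)))
# same from first top view
import math
A=lambda p:(370+p[0]/4.5-.39,108+p[1]/4.5-.39)
for p,z in[((172,340),76),((292,355),76),((225,190),76),((300,205),76),((203,312),76),((280,320),76),((182,355),16),((170,420),16),((220,435),16)]:print("top0",p,loc(plane("top",A(p),z)))
E
```

```text
(95, 232) [-66.5 -22.3]
(207, 224) [-71.3  31.2]
(128, 200) [-77.1  -8.2]
(108, 252) [-57.6 -17.6]
(182, 250) [-60.6  19.5]
(128, 122) [-107.9  -37.6]
(262, 110) [-108.5   42.2]
(168, 170) [-78.8 -13.3]
(210, 168) [-79.1  12.5]
top0 (172, 340) [-54.   27.5]
top0 (292, 355) [-48.  -27.9]
top0 (225, 190) [23.5 17.7]
top0 (300, 205) [ 24.3 -18. ]
top0 (203, 312) [-37.4  16.1]
top0 (280, 320) [-32.9 -19.3]
top0 (182, 355) [-44.7  12.8]
top0 (170, 420) [-78.6  12. ]
top0 (220, 435) [-80.2 -13.4]
```

The pack popped out by about 22 mm. Next I'll lift, open, move over the pack and look at the numbers before descending.

Request:
send_rows --moves '[0,0,0,0,0,0.5,0,0,0,0,0,0,1,0,0,0,0,0,0,1,0,0,0,0,0,0,1,0,0,0,0,0,0,1,0,0,0,0,-0.26,-0.88,0.3,85,0,0,0,-0.26,-0.88,0,85,0,0,0,-0.26,-0.88,0,85,0,0,0,0,0,0,85,0,0,0,0,0,0,85,0,0,0,0,0,0,85]'

```text
time: 5.85
tool_pos: [568.9, -197.6, 150.4]
ee_rot: [0.137, 0.991, 0.0, -0.0]
ft_force: [0.4, 0.2, -0.1]
grip_width: 0.985
```

```bash
python3 - <<'E'
from st import *
st();im=cams.camera("wrist");cv2.imwrite("pics/w3.png",im[:,:,::-1])
E
```

```text
t5.85 pos [ 568.9 -197.6  150.4] yaw 164.22 zax [-1.e-04  5.e-04 -1.e+00] F [ 0.4  0.2 -0.1] T [ 0.03 -0.01  0.07] g 0.985 q [-0.44  0.29 -0.19  1.1   0.   -0.17]
```

View pics/w3.png

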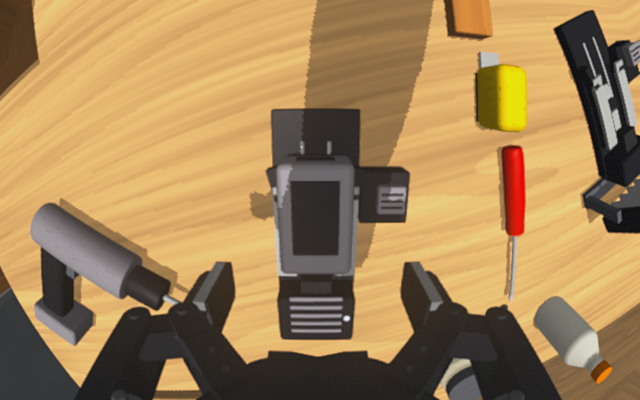

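The pack is now 22 mm out, centred at about (316,217) between the open fingers (232 and 404) and upright in the frame. Now I'll work out the fine offsets.

```bash
python3 - <<'E'
from st import *
im=cv2.imread("pics/w3.png");g=cv2.cvtColor(im,cv2.COLOR_BGR2GRAY)
v=(598.6,-207,np.radians(-15.75));a,b=np.cos(v[2]),np.sin(v[2])
def loc(P):
    d=P[:2]-np.array(v[:2]);return np.round([a*d[0]+b*d[1],-b*d[0]+a*d[1]],1)
def w(p):
    return plane("wrist",p,76)
q=[(292,183),(340,181),(338,255),(294,254)]
P=np.array([w(p) for p in q]);print(P.round(1).tolist(),"mean",P.mean(0),[loc(x).tolist() for x in P])
for p in[(272,109),(360,110)]:
    X=plane("wrist",p,16);print(X.round(1),loc(X))
t=np.array([568.9,-197.6]);print("tcp loc",loc(t))
for p in [(392,200)]:print("button",loc(plane("wrist",p,40)))
for y0 in(215,235): print(y0,g[y0,262:372:2].tolist())
E
```

```text
[[540.1, -207.5, 76.0], [548.1, -173.8, 76.0], [605.5, -190.0, 76.0], [595.3, -223.1, 76.0]] mean [ 572.26396138 -198.59006571   76.        ] [[-56.1, -16.4], [-57.6, 18.3], [2.1, 18.2], [1.2, -16.4]]
[ 483.6 -214.2   16. ] [-108.8  -38.1]
[ 505.5 -139.6   16. ] [-107.9   39.6]
tcp loc [-31.1   1. ]
button [-32.  67.]
215 [110, 110, 110, 112, 108, 113, 128, 128, 88, 97, 104, 106, 107, 107, 104, 55, 47, 46, 46, 46, 45, 47, 43, 45, 42, 42, 45, 43, 45, 42, 43, 42, 42, 43, 45, 41, 42, 43, 50, 105, 106, 105, 105, 102, 94, 86, 129, 121, 63, 37, 45, 44, 45, 47, 46]
235 [194, 195, 196, 196, 195, 194, 196, 198, 159, 88, 100, 106, 105, 106, 108, 71, 44, 46, 45, 43, 45, 43, 43, 42, 44, 46, 43, 40, 42, 41, 43, 42, 45, 42, 42, 46, 45, 41, 60, 104, 106, 106, 107, 99, 91, 97, 129, 128, 126, 127, 126, 125, 127, 126, 125]
```

Aligned within about 1 mm. I'll descend and grip.

Request:
send_rows --moves '[0,0,0,0,0,-0.9,85,0,0,0,0,0,-0.9,85,0,0,0,0,0,-0.9,85,0,0,0,0,0,-0.9,85,0,0,0,0,0,-0.9,85,0,0,0,0,0,0,80,0,0,0,0,0,0,70,0,0,0,0,0,0,62,0,0,0,0,0,0,58,0,0,0,0,0,0,50,0,0,0,0,0,0,50,0,0,0,0,0,0,50]'

```text
time: 7.1
tool_pos: [570.5, -198.9, 39.8]
ee_rot: [0.137, 0.991, -0.0, 0.002]
ft_force: [1.1, 1.3, 6.3]
grip_width: 0.672
```

```bash
python3 st.py
```

```text
t7.10 pos [ 570.5 -198.9   39.8] yaw 164.20 zax [ 0.0034 -0.0012 -1.    ] F [1.1 1.3 6.3] T [ 0.13  0.13 -0.01] g 0.672 q [-0.44  0.4  -0.29  0.88  0.   -0.17]
```

Gripped at 57.4 mm. I'll relax the small downward load and draw it out along -x.

Request:
send_rows --moves '[0,0,0,0,0,0.06,50,0,0,0,-0.193,0.054,0,50,0,0,0,-0.385,0.109,0,50,0,0,0,-0.385,0.109,0,50,0,0,0,0,0,0,50]'

```text
time: 7.6
tool_pos: [542.8, -191.0, 39.8]
ee_rot: [0.138, 0.99, -0.0, -0.001]
ft_force: [-2.9, 0.7, 6.2]
grip_width: 0.673
```

```bash
python3 st.py
```

```text
t7.60 pos [ 542.8 -191.    39.8] yaw 164.18 zax [-1.5e-03  1.0e-04 -1.0e+00] F [-2.9  0.7  6.2] T [-0.04  0.11  0.  ] g 0.673 q [-0.45  0.36 -0.35  0.86 -0.   -0.17]
```

Request:
send_rows --moves '[0,0,0,-0.385,0.109,0.02,50,0,0,0,-0.385,0.109,0.02,50,0,0,0,-0.385,0.109,0.02,50,0,0,0,-0.385,0.109,0,50,0,0,0,-0.385,0.109,0,50,0,0,0,-0.385,0.109,0,50,0,0,0,0,0,0,50]'

```text
time: 8.3
tool_pos: [484.7, -174.2, 40.3]
ee_rot: [0.138, 0.99, 0.0, -0.001]
ft_force: [0.7, 0.2, -4.8]
grip_width: 0.671
```

```bash
python3 st.py
```

```text
t8.30 pos [ 484.7 -174.2   40.3] yaw 164.18 zax [-0.0026  0.0012 -1.    ] F [ 0.7  0.2 -4.8] T [-0.03 -0.03  0.03] g 0.671 q [-0.47  0.27 -0.49  0.82 -0.   -0.19]
```

The pack is free and hanging (4.8 N of weight). I'll lift it and carry it to a viewing spot beside the light, turning to the light's yaw.

Request:
send_rows --moves '[0,0,0,0,0,0.5,50,0,0,0,0,0,0.9,50,0,0,0,0,0,0.9,50,0,0,0,0,0,0.9,50,0,0,0,0,0,0.9,50,0,0,0,0,0,0.9,50,0,0,0.2,0.03,0.4,0.2,50,0,0,0.43,0.03,0.9,0,50,0,0,0.43,0.03,0.9,0,50,0,0,0.43,0.03,0.9,0,50,0,0,0.43,0.03,0.9,0,50,0,0,0.43,0.03,0.9,0,50]'

```text
time: 9.5
tool_pos: [490.9, -50.9, 170.1]
ee_rot: [-0.028, 1.0, 0.0, -0.001]
ft_force: [0.2, -0.2, -6.0]
grip_width: 0.67
```

Request:
send_rows --moves '[0,0,0.43,0.03,0.9,0,50,0,0,0.43,0.03,0.9,0,50,0,0,0.43,0.03,0.9,0,50,0,0,0.43,0.03,0.9,0,50,0,0,0.43,0.03,0.5,0,50,0,0,0.24,0,0,0,50,0,0,0,0,0,0,50,0,0,0,0,0,0,50]'

```text
time: 10.3
tool_pos: [494.8, 50.2, 170.3]
ee_rot: [-0.192, 0.981, 0.0, -0.001]
ft_force: [0.6, -0.4, -4.3]
grip_width: 0.674
```

```bash
python3 - <<'E'
from st import *
st();im=cams.camera("wrist");cv2.imwrite("pics/w4.png",im[:,:,::-1])
c=cams.calibration("wrist");np.savez("w4.npz",**{k:np.array(c[k]) for k in c})
im=cams.camera("top");cv2.imwrite("pics/t4.png",im[:,:,::-1])
print(proj("wrist",(543,185,16)),proj("wrist",(440,150,16)))
E
```

```text
t10.30 pos [494.8  50.2 170.3] yaw -157.87 zax [-1.1e-03  2.0e-04 -1.0e+00] F [ 0.6 -0.4 -4.3] T [-0.03  0.04 -0.02] g 0.674 q [-0.03  0.09 -0.38  1.1   0.   -0.42]
[411.2023394  268.64914762] [428.02342501 175.22729815]
```

View pics/w4.png

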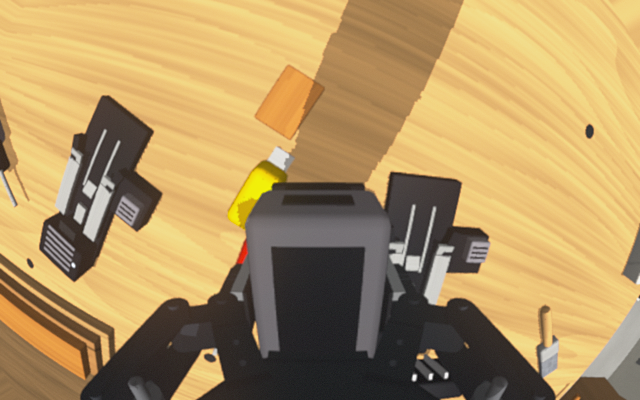

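The pack is held level and the light's rear floor corners show at (389,173)/(461,181), with its button at (479,250). I'll enlarge that region once.

```bash
python3 - <<'E'
from h import *
im=cv2.imread("pics/w4.png");t=cv2.imread("pics/top0.png")
a=cv2.resize(im[165:315,378:498],None,fx=4,fy=4,interpolation=cv2.INTER_CUBIC)
b=cv2.resize(t[160:252,205:283],None,fx=4,fy=4,interpolation=cv2.INTER_CUBIC)
b=cv2.copyMakeBorder(b,0,600-b.shape[0],0,0,cv2.BORDER_CONSTANT)
cv2.imwrite("pics/w4c.png",cv2.convertScaleAbs(np.hstack([a,b])[:,:800],alpha=1.5,beta=20))
E
```

```text
(no output)
```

View pics/w4c.png

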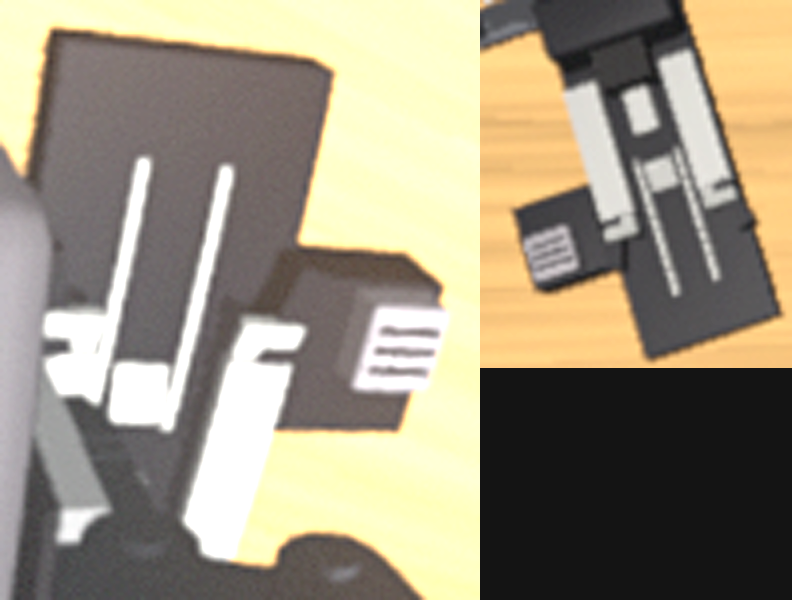

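```bash
python3 - <<'E'
from h import *
z=np.load("w4.npz");K,rv,tv=z["camera_matrix"],z["rvec"],z["tvec"].ravel();Rm=cv2.Rodrigues(rv)[0];o=-Rm.T@tv
print("cam",o.round(1))
def pl(p,h):
    u=(378+p[0]/4-.4,165+p[1]/4-.4);x,y=(u[0]-K[0,2])/K[0,0],(u[1]-K[1,2])/K[1,1];r=np.hypot(x,y);k=np.sin(r)/r
    d=Rm.T@np.array([x*k,y*k,np.cos(r)]);return (o+d*(h-o[2])/d[2])[:2]
def tp(p,h):return plane("top",(205+(p[0]-480)/4-.4,160+p[1]/4-.4),h)[:2]
def ang(a,b):return np.degrees(np.arctan2(*(b-a)[::-1]))
L0,L1,R0,R1=pl((143,158),16),pl((100,390),16),pl((227,167),16),pl((174,420),16)
print("strips",L0,L1,R0,R1,"yaw",ang(L0,L1),ang(R0,R1),"cross",ang(L0,R0)-90,np.linalg.norm(R0-L0))
a=pl((228,365),31.5),pl((186,515),31.5);b=pl((292,365),31.5),pl((238,555),31.5);print("lip",a,b,ang(*a),ang(*b))
B=pl((402,348),40);print("button",B)
c=pl((52,32),16),pl((308,60),16),pl((330,72),16);print("floor",c,ang(c[0],c[1])-90)
# top view
l0,r0=tp((676,294),16),tp((717,280),16);print("top strips",l0,r0,ang(r0,l0)-90,"btn",tp((552,253),40))
tl=[tp(p,31.5) for p in((568,95),(612,222),(662,62),(710,190))];print("top lips",np.round(tl,1).tolist(),ang(tl[1],tl[0]),ang(tl[3],tl[2]))
for th in(18.5,20,21):
    t=np.radians(th);x=np.array([np.cos(t),np.sin(t)]);y=np.array([-x[1],x[0]])
    print(th,"seat wrist strips",((L0+R0)/2+79*x).round(1),"btn",(B+30*x-68*y).round(1),"top strips",((l0+r0)/2+79*x).round(1),"btn",(tp((552,253),40)+30*x-68*y).round(1))
E
```

```text
cam [420.5  19.8 312.3]
strips [473.65295795 149.57629971] [538.714474   171.11651572] [466.8463118  172.95322561] [539.84126198 197.32177717] yaw 18.318396189632345 18.461013385789336 cross 16.233945130527303 24.3477123386024
lip (array([513.36316029, 194.14721173]), array([560.09085723, 208.47180528])) (array([506.86226028, 212.65501591]), array([567.67770205, 232.72151727])) 17.04316526970521 18.26068568236801
button [488.41200125 236.89908369]
floor (array([453.21000941, 112.09803949]), array([431.70964152, 180.51354037]), array([431.92263587, 188.25798559])) 17.445933350313936
top strips [465.78453126 173.13791108] [472.86582765 149.95465432] 16.9852252311114 btn [488.27823774 237.25535786]
top lips [[579.1, 231.8], [505.6, 206.1], [596.2, 178.2], [521.6, 151.0]] 19.30172825301313 19.98594333508741
18.5 seat wrist strips [545.2 186.3] btn [538.4 181.9] top strips [544.2 186.6] btn [538.3 182.3]
20 seat wrist strips [544.5 188.3] btn [539.9 183.3] top strips [543.6 188.6] btn [539.7 183.6]
21 seat wrist strips [544.  189.6] btn [540.8 184.2] top strips [543.1 189.9] btn [540.7 184.5]
```

The light's yaw is about 18°, but my picks disagree by 2–3 mm laterally. The calibration error cancels if I stand over the light at the same relative pose as picture w3 over the charger and compare the floor corners, so I'll go there.

Request:
send_rows --moves '[0,0,-0.1,0.12,0.5,0,50,0,0,-0.1,0.14,0.9,0,50,0,0,-0.1,0.14,0.9,0,50,0,0,-0.1,0.14,0.9,-0.2,50,0,0,-0.09,0.14,0.9,-0.3,50,0,0,0,0.14,0.95,-0.3,50,0,0,0,0,0,0,50,0,0,0,0,0,0,50,0,0,0,0,0,0,50]'

```text
time: 11.3
tool_pos: [515.9, 175.5, 150.9]
ee_rot: [-0.158, 0.987, -0.0, -0.0]
ft_force: [-0.2, -0.5, -4.5]
grip_width: 0.671
```

```bash
python3 - <<'E'
from st import *
st();im=cams.camera("wrist")[:,:,::-1];cv2.imwrite("pics/w5.png",im)
a=cv2.imread("pics/w3.png")
f=lambda i:cv2.resize(i[95:245,252:412],None,fx=2.5,fy=2.5,interpolation=cv2.INTER_CUBIC)
o=cv2.convertScaleAbs(np.hstack([f(a),f(im)]),alpha=1.6,beta=20);cv2.imwrite("pics/cmp.png",o)
E
```

```text
t11.30 pos [515.9 175.5 150.9] yaw -161.85 zax [-1.e-04 -4.e-04 -1.e+00] F [-0.2 -0.5 -4.5] T [-0.01 -0.04 -0.02] g 0.671 q [ 0.21  0.19 -0.31  1.07 -0.   -0.11]
```

View pics/cmp.png

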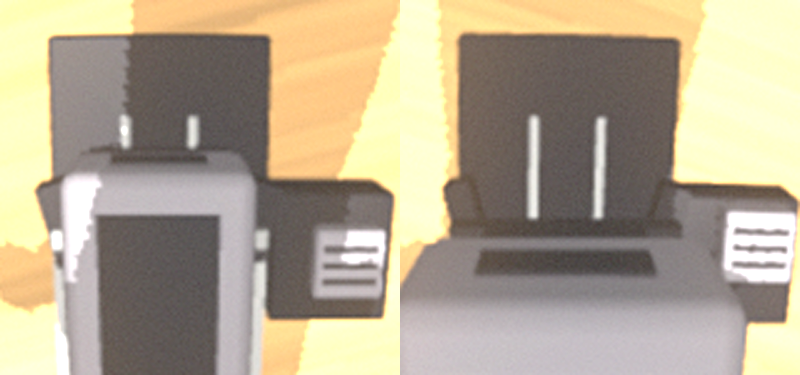

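Both pictures show the floor rear edge: w3 at (50,37)–(269,37), w5 at (59,35)–(278,38). The tool is about 3 mm off sideways and slightly turned. I'll measure both with subpixel edge fits.

```bash
python3 - <<'E'
from st import *
def edge(g,axis,lines,lo,hi):
    out=[]
    for l in lines:
        p=(g[lo:hi,l] if axis==0 else g[l,lo:hi]).astype(float);d=np.abs(np.diff(cv2.GaussianBlur(p.reshape(-1,1),(1,5),0).ravel()))
        k=int(d.argmax());k=min(max(k,1),len(d)-2);den=d[k-1]-2*d[k]+d[k+1];out.append((l,lo+k+.5+(.5*(d[k-1]-d[k+1])/den if den else 0)))
    return np.array(out)
def fit(o):
    c=np.polyfit(o[:,0],o[:,1],1)
    for _ in range(3):
        r=o[:,1]-np.polyval(c,o[:,0]);m=np.abs(r)<max(.4,1.5*np.median(np.abs(r)));c=np.polyfit(o[m,0],o[m,1],1)
    return c,m.sum()
for n,off in(("w3",0),("w5",3)):
    g=cv2.imread(f"pics/{n}.png")[:,:,2]
    top,a=fit(edge(g,0,range(278+off,354+off),103,118));L,b=fit(edge(g,1,range(114,150),264+off,284+off));Rr,c=fit(edge(g,1,range(114,150),350+off,368+off))
    S=[]
    for y in range(143,152):
        p=cv2.GaussianBlur(g[y:y+1],(3,1),0)[0].astype(float)
        for lo in((296+off,308+off),(324+off,335+off)):
            q=p[lo[0]:lo[1]];q=q-np.median(q);q[q<15]=0;S.append((q*np.arange(*lo)).sum()/q.sum() if q.sum() else np.nan)
    S=np.array(S).reshape(-1,2)
    print(n,"rear at mid %.2f slope %.2f deg (%d)"%(np.polyval(top,316+off),np.degrees(np.arctan(top[0])),a),"L@125 %.2f slope %.2f (%d) R@125 %.2f slope %.2f (%d)"%(np.polyval(L,125),np.degrees(L[0]),b,np.polyval(Rr,125),np.degrees(Rr[0]),c),"strips",np.nanmedian(S,0).round(2))
E
```

```text
w3 rear at mid 108.10 slope -0.02 deg (76) L@125 270.85 slope 1.85 (36) R@125 359.55 slope -1.13 (36) strips [301.45 328.58]
w5 rear at mid 108.29 slope 1.07 deg (70) L@125 274.69 slope -0.21 (36) R@125 363.37 slope -1.39 (30) strips [305.13 331.84]
```

The light is turned -1.1° from the tool (yaw ≈17.05°), with about 2 mm of lateral offset. I'll correct this, back off 70 mm and come down behind the mouth.

Request:
send_rows --moves '[0,0,-0.07,-0.6,-0.17,0,50,0,0,-0.07,-0.7,-0.2,0,50,0,0,0,-0.7,-0.2,0,50,0,0,0,-0.7,-0.19,-0.4,50,0,0,0,0,0,-0.8,50,0,0,0,0,0,-0.8,50,0,0,0,0,0,-0.8,50,0,0,0,0,0,-0.8,50,0,0,0,0,0,-0.4,50,0,0,0,0,0,0,50,0,0,0,0,0,0,50,0,0,0,0,0,0,50]'

```text
time: 12.55
tool_pos: [449.7, 157.2, 52.0]
ee_rot: [-0.148, 0.989, 0.0, 0.001]
ft_force: [-0.2, -0.2, -4.4]
grip_width: 0.669
```

```bash
python3 - <<'E'
from st import *
s=st();x=np.array([.956,.2932]);y=np.array([-.2932,.956]);d=s["tool_pos"][:2]-np.array([515.9,175.5]);print("local move",d@x,d@y)
E
```

```text
t12.55 pos [449.7 157.2  52. ] yaw -162.94 zax [ 2.6e-03  5.0e-04 -1.0e+00] F [-0.2 -0.2 -4.4] T [-0.02 -0.03  0.  ] g 0.669 q [ 0.2   0.19 -0.56  0.82 -0.   -0.1 ]
local move -68.63698781632199 1.9494414345031097
```

Request:
send_rows --moves '[0,0,0,0,0,-0.3,50,0,0,0,0,0,-0.08,50,0,0,0,0,0,-0.04,50,0,0,0,0,0,-0.04,50,0,0,0,0,0,0,50]'

```text
time: 13.05
tool_pos: [449.0, 157.3, 39.8]
ee_rot: [-0.148, 0.989, 0.0, 0.001]
ft_force: [-0.6, 0.1, 0.4]
grip_width: 0.672
```

```bash
python3 st.py
```

```text
t13.05 pos [449.  157.3  39.8] yaw -162.92 zax [ 1.3e-03  2.0e-04 -1.0e+00] F [-0.6  0.1  0.4] T [-0.02 -0.04  0.02] g 0.672 q [ 0.2   0.2  -0.57  0.79 -0.   -0.1 ]
```

The pack is on the floor, with the weight borne. I'll slide in along the light's +x in small chunks, watching the side force.

Request:
send_rows --moves '[0,0,0,0.191,0.0586,0,50,0,0,0,0.191,0.0586,0,50,0,0,0,0.191,0.0586,0,50,0,0,0,0.191,0.0586,0,50,0,0,0,0,0,0,50]'

```text
time: 13.55
tool_pos: [469.6, 163.1, 39.8]
ee_rot: [-0.148, 0.989, -0.0, 0.001]
ft_force: [1.5, -1.3, 1.9]
grip_width: 0.673
```

```bash
cat > li.py <<'E'
from st import *
s=st();x=np.array([.956,.2932]);y=np.array([-.2932,.956]);d=s["tool_pos"][:2]-np.array([515.9,175.5]);F=s["ft_force"][:2]
print("pack x ~%.1f  y %.2f  Fx %.1f Fy %.1f"%(d@x-25,d@y,F@x,F@y))
E
python3 li.py
```

```text
t13.55 pos [469.6 163.1  39.8] yaw -162.95 zax [ 2.9e-03 -1.0e-04 -1.0e+00] F [ 1.5 -1.3  1.9] T [-0.18 -0.33 -0.1 ] g 0.673 q [ 0.2   0.24 -0.53  0.8  -0.   -0.09]
pack x ~-72.9  y 1.75  Fx 1.0 Fy -1.7
```

Request:
send_rows --moves '[0,0,0,0.153,0.047,0,50,0,0,0,0.153,0.047,0,50,0,0,0,0.153,0.047,0,50,0,0,0,0,0,0,50]'

```text
time: 13.95
tool_pos: [480.2, 166.3, 39.8]
ee_rot: [-0.148, 0.989, -0.0, 0.001]
ft_force: [0.6, -1.5, 3.8]
grip_width: 0.669
```

```bash
python3 li.py
```

```text
t13.95 pos [480.2 166.3  39.8] yaw -162.95 zax [ 1.9e-03 -6.0e-04 -1.0e+00] F [ 0.6 -1.5  3.8] T [-0.33 -0.21 -0.05] g 0.669 q [ 0.21  0.25 -0.5   0.81 -0.   -0.09]
pack x ~-61.8  y 1.68  Fx 0.1 Fy -1.6
```

Request:
send_rows --moves '[0,0,0,0.195,0.047,0.01,50,0,0,0,0.191,0.0586,0.01,50,0,0,0,0.191,0.0586,0,50,0,0,0,0.191,0.0586,0,50,0,0,0,0,0,0,50]'

```text
time: 14.45
tool_pos: [499.7, 172.2, 39.8]
ee_rot: [-0.148, 0.989, -0.0, 0.001]
ft_force: [2.1, -2.5, 0.4]
grip_width: 0.67
```

```bash
python3 li.py
```

```text
t14.45 pos [499.7 172.2  39.8] yaw -162.94 zax [ 0.0021 -0.     -1.    ] F [ 2.1 -2.5  0.4] T [-0.45 -0.54 -0.1 ] g 0.670 q [ 0.21  0.29 -0.46  0.82 -0.   -0.09]
pack x ~-41.5  y 1.58  Fx 1.2 Fy -3.0
```

Request:
send_rows --moves '[0,0,0,0.121,0.018,0,50,0,0,0,0.115,0.035,0,50,0,0,0,0.115,0.035,0,50,0,0,0,0,0,0,50]'

```text
time: 14.85
tool_pos: [507.6, 174.6, 39.8]
ee_rot: [-0.149, 0.989, 0.0, 0.0]
ft_force: [-0.1, -1.3, 1.9]
grip_width: 0.668
```

```bash
python3 li.py
```

```text
t14.85 pos [507.6 174.6  39.8] yaw -162.91 zax [ 9.e-04  5.e-04 -1.e+00] F [-0.1 -1.3  1.9] T [-0.39 -0.28 -0.05] g 0.668 q [ 0.21  0.3  -0.44  0.83  0.   -0.09]
pack x ~-33.2  y 1.53  Fx -0.5 Fy -1.2
```

Request:
send_rows --moves '[0,0,0,0.0765,0.0235,0,50,0,0,0,0.0765,0.0235,0,50,0,0,0,0.0765,0.0235,0,50,0,0,0,0.0765,0.0235,0,50,0,0,0,0,0,0,50]'

```text
time: 15.35
tool_pos: [512.2, 176.0, 40.0]
ee_rot: [-0.148, 0.989, -0.0, -0.002]
ft_force: [-7.1, -4.3, 10.9]
grip_width: 0.667
```

```bash
python3 li.py
```

```text
t15.35 pos [512.2 176.   40. ] yaw -162.92 zax [-0.0046 -0.0015 -1.    ] F [-7.1 -4.3 10.9] T [-0.79  0.99 -0.01] g 0.667 q [ 0.21  0.31 -0.43  0.84 -0.   -0.09]
pack x ~-28.4  y 1.54  Fx -8.1 Fy -2.0
```

The plunger/catch is met at about -29 (8 N). I'll go on in fine steps, easing the vertical load.

Request:
send_rows --moves '[0,0,0,0.0765,0.0235,0.02,50,0,0,0,0.0765,0.0235,0.02,50,0,0,0,0,0,0,50,0,0,0,0,0,0,50]'

```text
time: 15.75
tool_pos: [515.0, 176.8, 40.1]
ee_rot: [-0.148, 0.989, -0.001, -0.003]
ft_force: [-6.1, -4.0, 7.8]
grip_width: 0.674
```

```bash
python3 li.py
```

```text
t15.75 pos [515.  176.8  40.1] yaw -162.93 zax [-0.0064 -0.0021 -1.    ] F [-6.1 -4.   7.8] T [-0.85  1.09 -0.02] g 0.674 q [ 0.21  0.31 -0.42  0.84 -0.   -0.09]
pack x ~-25.5  y 1.53  Fx -7.0 Fy -2.1
```

Request:
send_rows --moves '[0,0,0,0.0765,0.0235,0.01,50,0,0,0,0.0765,0.0235,0.01,50,0,0,0,0.0765,0.0235,0,50,0,0,0,0.0765,0.0235,0,50,0,0,0,0,0,0,50]'

```text
time: 16.25
tool_pos: [521.9, 178.9, 40.3]
ee_rot: [-0.148, 0.989, -0.001, -0.004]
ft_force: [-7.0, -4.7, 7.5]
grip_width: 0.669
```

```bash
python3 li.py
```

```text
t16.25 pos [521.9 178.9  40.3] yaw -162.92 zax [-0.008  -0.0027 -1.    ] F [-7.  -4.7  7.5] T [-0.99  1.3   0.06] g 0.669 q [ 0.21  0.33 -0.4   0.85 -0.   -0.08]
pack x ~-18.3  y 1.50  Fx -8.1 Fy -2.4
```

Request:
send_rows --moves '[0,0,0,0.0765,0.0235,0,50,0,0,0,0.0765,0.0235,0,50,0,0,0,0.0765,0.0235,0,50,0,0,0,0,0,0,50]'

```text
time: 16.65
tool_pos: [527.3, 180.6, 40.3]
ee_rot: [-0.149, 0.989, -0.001, -0.004]
ft_force: [-7.6, -4.9, 8.9]
grip_width: 0.67
```

```bash
python3 li.py
```

```text
t16.65 pos [527.3 180.6  40.3] yaw -162.92 zax [-0.0086 -0.0029 -1.    ] F [-7.6 -4.9  8.9] T [-1.02  1.46  0.1 ] g 0.670 q [ 0.21  0.34 -0.39  0.86 -0.   -0.08]
pack x ~-12.6  y 1.50  Fx -8.7 Fy -2.4
```

Request:
send_rows --moves '[0,0,0,0.0382,0.0117,0,50,0,0,0,0.0382,0.0117,0,50,0,0,0,0,0,0,50]'

```text
time: 16.95
tool_pos: [528.9, 181.1, 40.3]
ee_rot: [-0.149, 0.989, -0.001, -0.005]
ft_force: [-7.5, -5.1, 9.2]
grip_width: 0.666
```

```bash
python3 li.py
```

```text
t16.95 pos [528.9 181.1  40.3] yaw -162.92 zax [-0.009  -0.0031 -1.    ] F [-7.5 -5.1  9.2] T [-1.    1.51  0.04] g 0.666 q [ 0.21  0.34 -0.38  0.86 -0.   -0.08]
pack x ~-10.9  y 1.49  Fx -8.6 Fy -2.7
```

Request:
send_rows --moves '[0,0,0,0.0382,0.0117,0,50,0,0,0,0.0382,0.0117,0,50,0,0,0,0,0,0,50]'

```text
time: 17.25
tool_pos: [530.7, 181.6, 40.3]
ee_rot: [-0.149, 0.989, -0.001, -0.005]
ft_force: [-9.2, -5.4, 10.0]
grip_width: 0.667
```

```bash
python3 li.py
```

```text
t17.25 pos [530.7 181.6  40.3] yaw -162.92 zax [-0.0092 -0.0032 -1.    ] F [-9.2 -5.4 10. ] T [-1.    1.55  0.02] g 0.667 q [ 0.22  0.34 -0.38  0.86 -0.   -0.08]
pack x ~-9.0  y 1.48  Fx -10.4 Fy -2.5
```

Request:
send_rows --moves '[0,0,0,0.0382,0.0117,0,50,0,0,0,0,0,0,50]'

```text
time: 17.45
tool_pos: [531.6, 181.8, 40.3]
ee_rot: [-0.148, 0.989, -0.001, -0.005]
ft_force: [-9.7, -4.8, 8.9]
grip_width: 0.668
```

```bash
python3 li.py
```

```text
t17.45 pos [531.6 181.8  40.3] yaw -162.92 zax [-0.0095 -0.0033 -0.9999] F [-9.7 -4.8  8.9] T [-1.09  1.64  0.08] g 0.668 q [ 0.22  0.34 -0.38  0.86 -0.   -0.08]
pack x ~-8.2  y 1.47  Fx -10.7 Fy -1.8
```

Request:
send_rows --moves '[0,0,0,0.0382,0.0117,0,50,0,0,0,0,0,0,50]'

```text
time: 17.65
tool_pos: [532.3, 182.1, 40.3]
ee_rot: [-0.149, 0.989, -0.001, -0.005]
ft_force: [-10.0, -5.3, 9.9]
grip_width: 0.669
```

```bash
python3 li.py
```

```text
t17.65 pos [532.3 182.1  40.3] yaw -162.92 zax [-0.0098 -0.0034 -0.9999] F [-10.   -5.3   9.9] T [-1.09  1.7   0.05] g 0.669 q [ 0.22  0.34 -0.38  0.86 -0.   -0.08]
pack x ~-7.3  y 1.48  Fx -11.1 Fy -2.1
```

Request:
send_rows --moves '[0,0,0,0.0382,0.0117,0,50,0,0,0,0,0,0,50]'

```text
time: 17.85
tool_pos: [533.2, 182.4, 40.3]
ee_rot: [-0.148, 0.989, -0.001, -0.005]
ft_force: [-10.2, -5.6, 10.3]
grip_width: 0.667
```

```bash
python3 li.py
```

```text
t17.85 pos [533.2 182.4  40.3] yaw -162.92 zax [-0.0099 -0.0035 -0.9999] F [-10.2  -5.6  10.3] T [-1.09  1.7   0.03] g 0.667 q [ 0.22  0.35 -0.37  0.86 -0.   -0.08]
pack x ~-6.4  y 1.47  Fx -11.4 Fy -2.3
```

Request:
send_rows --moves '[0,0,0,0.0382,0.0117,0,50,0,0,0,0,0,0,50]'

```text
time: 18.05
tool_pos: [533.9, 182.6, 40.3]
ee_rot: [-0.149, 0.989, -0.001, -0.005]
ft_force: [-10.7, -5.8, 11.2]
grip_width: 0.669
```

```bash
python3 li.py
```

```text
t18.05 pos [533.9 182.6  40.3] yaw -162.92 zax [-0.0105 -0.0037 -0.9999] F [-10.7  -5.8  11.2] T [-1.17  1.83  0.03] g 0.669 q [ 0.22  0.35 -0.37  0.86 -0.   -0.08]
pack x ~-5.7  y 1.47  Fx -11.9 Fy -2.5
```

Request:
send_rows --moves '[0,0,0,0.0382,0.0117,0.04,50,0,0,0,0,0,0,50]'

```text
time: 18.25
tool_pos: [534.0, 182.6, 40.5]
ee_rot: [-0.148, 0.989, -0.001, -0.006]
ft_force: [-10.4, -6.4, 8.0]
grip_width: 0.671
```

```bash
python3 li.py
```

```text
t18.25 pos [534.  182.6  40.5] yaw -162.92 zax [-0.0122 -0.0042 -0.9999] F [-10.4  -6.4   8. ] T [-1.18  1.92  0.04] g 0.671 q [ 0.22  0.35 -0.37  0.87 -0.   -0.08]
pack x ~-5.7  y 1.48  Fx -11.8 Fy -3.0
```

Request:
send_rows --moves '[0,0,0,0.0382,0.0117,0,50,0,0,0,0,0,0,50]'

```text
time: 18.45
tool_pos: [534.1, 182.6, 40.5]
ee_rot: [-0.148, 0.989, -0.001, -0.007]
ft_force: [-11.6, -7.5, 10.5]
grip_width: 0.673
```

```bash
python3 li.py
```

```text
t18.45 pos [534.1 182.6  40.5] yaw -162.92 zax [-0.0138 -0.0048 -0.9999] F [-11.6  -7.5  10.5] T [-1.31  2.18  0.04] g 0.673 q [ 0.22  0.35 -0.37  0.87 -0.   -0.08]
pack x ~-5.5  y 1.47  Fx -13.3 Fy -3.7
```

Motion has stopped while the force rises, which looks like the end stop. I'll ease off and see whether the catch holds the pack.

Request:
send_rows --moves '[0,0,0,-0.0765,-0.0235,0,50,0,0,0,-0.0765,-0.0235,0,50,0,0,0,0,0,0,50]'

```text
time: 18.75
tool_pos: [533.0, 182.3, 40.3]
ee_rot: [-0.148, 0.989, -0.001, -0.004]
ft_force: [-5.3, -4.0, 2.3]
grip_width: 0.673
```

```bash
python3 li.py
```

```text
t18.75 pos [533.  182.3  40.3] yaw -162.92 zax [-0.0082 -0.0028 -1.    ] F [-5.3 -4.   2.3] T [-0.88  1.05  0.01] g 0.673 q [ 0.22  0.34 -0.38  0.86 -0.   -0.08]
pack x ~-6.6  y 1.47  Fx -6.2 Fy -2.3
```

Request:
send_rows --moves '[0,0,0,-0.0765,-0.0235,0,50,0,0,0,0,0,0,50,0,0,0,0,0,0,50]'

```text
time: 19.05
tool_pos: [531.5, 181.8, 40.3]
ee_rot: [-0.148, 0.989, -0.001, -0.004]
ft_force: [-5.6, -4.0, 1.3]
grip_width: 0.667
```

```bash
python3 li.py
```

```text
t19.05 pos [531.5 181.8  40.3] yaw -162.93 zax [-0.0078 -0.0026 -1.    ] F [-5.6 -4.   1.3] T [-0.82  0.87  0.08] g 0.667 q [ 0.21  0.34 -0.38  0.86 -0.   -0.08]
pack x ~-8.3  y 1.47  Fx -6.5 Fy -2.2
```

Request:
send_rows --moves '[0,0,0,-0.0382,-0.0117,0,50,0,0,0,0,0,0,50,0,0,0,0,0,0,50]'

```text
time: 19.35
tool_pos: [531.0, 181.7, 40.3]
ee_rot: [-0.148, 0.989, -0.001, -0.004]
ft_force: [-3.9, -3.7, -1.2]
grip_width: 0.671
```

```bash
python3 li.py
```

```text
t19.35 pos [531.  181.7  40.3] yaw -162.92 zax [-0.007  -0.0023 -1.    ] F [-3.9 -3.7 -1.2] T [-0.85  0.82  0.04] g 0.671 q [ 0.21  0.34 -0.38  0.86 -0.   -0.08]
pack x ~-8.7  y 1.49  Fx -4.8 Fy -2.4
```

Request:
send_rows --moves '[0,0,0,-0.0382,-0.0117,0,50,0,0,0,0,0,0,50,0,0,0,0,0,0,50]'

```text
time: 19.65
tool_pos: [531.1, 181.7, 40.5]
ee_rot: [-0.148, 0.989, -0.0, -0.003]
ft_force: [-2.9, -3.1, -7.4]
grip_width: 0.673
```

```bash
python3 li.py
```

```text
t19.65 pos [531.1 181.7  40.5] yaw -162.93 zax [-0.0051 -0.0016 -1.    ] F [-2.9 -3.1 -7.4] T [-0.98  0.89  0.03] g 0.673 q [ 0.21  0.34 -0.38  0.85 -0.   -0.08]
pack x ~-8.6  y 1.50  Fx -3.7 Fy -2.2
```

Request:
send_rows --moves '[0,0,0,-0.0382,-0.0117,0,50,0,0,0,0,0,0,50,0,0,0,0,0,0,50]'

```text
time: 19.95
tool_pos: [531.1, 181.7, 41.3]
ee_rot: [-0.148, 0.989, -0.0, -0.002]
ft_force: [-3.0, -3.7, -8.6]
grip_width: 0.675
```

```bash
python3 li.py
```

```text
t19.95 pos [531.1 181.7  41.3] yaw -162.93 zax [-0.0031 -0.001  -1.    ] F [-3.  -3.7 -8.6] T [-0.96  0.85  0.01] g 0.675 q [ 0.21  0.34 -0.38  0.85 -0.   -0.08]
pack x ~-8.7  y 1.49  Fx -3.9 Fy -2.7
```

The pack no longer follows the retreat (held at about -8.6). I'll neutralise the remaining load before letting go.

Request:
send_rows --moves '[0,0,0,-0.0382,-0.0117,-0.05,50,0,0,0,-0.0382,-0.0117,0,50,0,0,0,0,0,0,50,0,0,0,0,0,0,50]'

```text
time: 20.35
tool_pos: [531.0, 181.7, 41.0]
ee_rot: [-0.148, 0.989, 0.0, 0.0]
ft_force: [-2.0, -4.0, -7.6]
grip_width: 0.67
```

```bash
python3 li.py
```

```text
t20.35 pos [531.  181.7  41. ] yaw -162.92 zax [ 3.e-04  1.e-04 -1.e+00] F [-2.  -4.  -7.6] T [-0.75  0.54  0.07] g 0.670 q [ 0.21  0.33 -0.39  0.85  0.   -0.08]
pack x ~-8.8  y 1.48  Fx -3.1 Fy -3.3
```

Request:
send_rows --moves '[0,0,0,-0.02,-0.006,-0.04,50,0,0,0,0,0,-0.03,50,0,0,0,0,0,0,57,0,0,0,0,0,0,61,0,0,0,0,0,0,68,0,0,0,0,0,0,76,0,0,0,0,0,0,76]'

```text
time: 21.05
tool_pos: [531.5, 182.0, 40.1]
ee_rot: [-0.149, 0.989, 0.0, 0.001]
ft_force: [0.1, 0.4, 0.4]
grip_width: 0.89
```

```bash
python3 li.py
```

```text
t21.05 pos [531.5 182.   40.1] yaw -162.92 zax [ 0.0023  0.0011 -1.    ] F [0.1 0.4 0.4] T [-0.01  0.   -0.02] g 0.890 q [ 0.21  0.34 -0.39  0.84  0.   -0.08]
pack x ~-8.2  y 1.62  Fx 0.2 Fy 0.4
```

Released with no load. I'll lift clear and look.

Request:
send_rows --moves '[0,0,0,0,0,0.4,76,0,0,0,0,0,0.8,76,0,0,0,0,0,0.8,85,0,0,0,0,0,0.8,85,0,0,0,0,0,0.8,85,0,0,0,0,0,0.8,85,0,0,0,0,0,0,85,0,0,0,0,0,0,85]'

```text
time: 21.85
tool_pos: [530.8, 181.6, 150.0]
ee_rot: [-0.148, 0.989, 0.0, 0.001]
ft_force: [0.9, -0.4, -0.2]
grip_width: 0.992
```

```bash
python3 - <<'E'
import li
from h import *
im=cams.camera("wrist")[:,:,::-1];cv2.imwrite("pics/w6.png",im)
c=cams.calibration("wrist");np.savez("w6.npz",**{k:np.array(c[k]) for k in c})
a=cv2.imread("pics/w3.png")
f=lambda i:cv2.resize(i[90:300,240:430],None,fx=2.1,fy=2.5,interpolation=cv2.INTER_CUBIC)
cv2.imwrite("pics/fin.png",cv2.convertScaleAbs(np.hstack([f(a),f(im)]),alpha=1.6,beta=20))
E
```

```text
t21.85 pos [530.8 181.6 150. ] yaw -162.92 zax [ 1.7e-03  5.0e-04 -1.0e+00] F [ 0.9 -0.4 -0.2] T [ 0.    0.05 -0.02] g 0.992 q [ 0.21  0.22 -0.28  1.07  0.   -0.08]
pack x ~-9.0  y 1.43  Fx 0.7 Fy -0.6
```

View pics/fin.png

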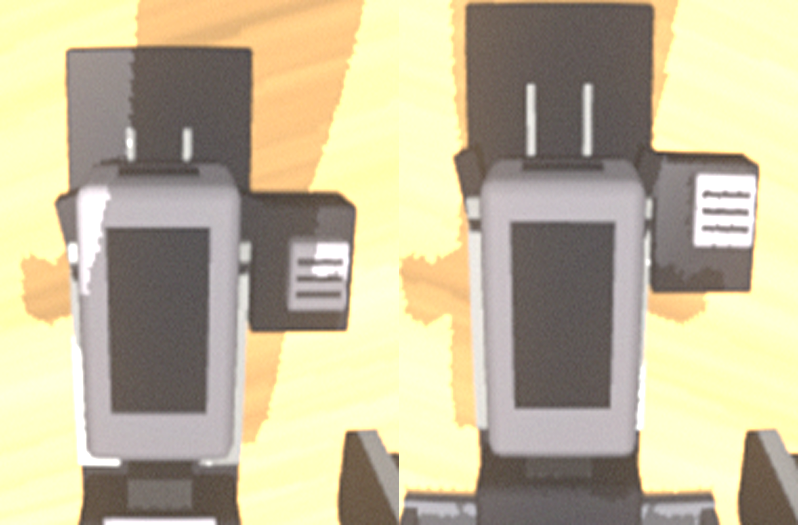

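The right half shows the pack seated in the light at about -8 mm (rear edge at row 160), in line with the light's button, which is itself shifted about -7 mm. It was not pushed back. A last numeric check: wait 1 s, look for creep, and compare the clutter with the start picture.

Request:
send_rows --moves '[0,0,0,0,0,0,85,0,0,0,0,0,0,85,0,0,0,0,0,0,85,0,0,0,0,0,0,85,0,0,0,0,0,0,85,0,0,0,0,0,0,85,0,0,0,0,0,0,85,0,0,0,0,0,0,85,0,0,0,0,0,0,85,0,0,0,0,0,0,85]'

```text
time: 22.9
tool_pos: [530.3, 181.4, 149.3]
ee_rot: [-0.148, 0.989, -0.0, 0.0]
ft_force: [-0.9, -0.4, 0.5]
grip_width: 0.998
```

```bash
python3 - <<'E'
from st import *
st();w=cams.camera("wrist")[:,:,::-1];w6=cv2.imread("pics/w6.png")
g=lambda i:np.float32(cv2.cvtColor(np.ascontiguousarray(i),cv2.COLOR_BGR2GRAY)[145:275,280:350])
print("pack shift px",cv2.phaseCorrelate(g(w6),g(w)))
t=cams.camera("top")[:,:,::-1];cv2.imwrite("pics/t9.png",t);a=cv2.imread("pics/top0.png")
s=cams.camera("scene")[:,:,::-1];b=cv2.imread("pics/scene0.png")
for nm,(p,q) in {"top":(a,t),"scene":(b,s)}.items():
  for n,lo,hi in(("yellow",(22,150,120),(35,255,255)),("red",(0,200,90),(4,255,255)),):
    r=[]
    for i in(p,q):
        m=cv2.inRange(cv2.cvtColor(np.ascontiguousarray(i),cv2.COLOR_BGR2HSV),lo,hi);m[:, :250]=0;m[:,400:]=0;y,x=np.nonzero(m);r.append((len(x),x.mean().round(1) if len(x) else None,y.mean().round(1) if len(y) else None))
    print(nm,n,r)
o=[np.float32(cv2.cvtColor(np.ascontiguousarray(i),cv2.COLOR_BGR2GRAY)[180:216,256:296]) for i in(b,s)];print("offcut scene",cv2.phaseCorrelate(*o),np.abs(o[0]-o[1]).mean())
E
```

```text
t22.90 pos [530.3 181.4 149.3] yaw -162.93 zax [ 1.e-04  0.e+00 -1.e+00] F [-0.9 -0.4  0.5] T [-0.02 -0.02  0.01] g 0.998 q [ 0.21  0.22 -0.28  1.07 -0.   -0.08]
pack shift px ((-0.003160967829202832, 1.3932043985467288), 0.9498328982066716)
top yellow [(403, np.float64(330.7), np.float64(204.1)), (411, np.float64(330.7), np.float64(204.2))]
top red [(356, np.float64(323.9), np.float64(162.7)), (358, np.float64(323.9), np.float64(162.9))]
scene yellow [(378, np.float64(299.4), np.float64(208.3)), (384, np.float64(299.5), np.float64(208.4))]
scene red [(520, np.float64(336.8), np.float64(252.3)), (538, np.float64(336.7), np.float64(252.3))]
offcut scene ((-0.004662304523520788, 0.07996204365728943), 0.9612347801526387) 4.3694444
```

The clutter is unmoved. The 1.4 px image shift matches the camera's own settling (0.5 mm and 0.0016 rad), so the pack is static. Handing in.

```bash
python3 -c "
from bench import job
print(job.close_job())"
```

```text
the job is handed in; nothing more can be done
None
```

The battery pack is out of the charger and, as far as I can tell, latched in the work light. It is released, and the open gripper stands clear above it. I handed the job in at about 23 s of the 64 s allowed.

**What I did:** I pressed the charger button about 10 mm with the fingers shut, and the pack popped out about 22 mm. I gripped it, drew it about 110 mm back from its seat and carried it over the clutter. I set it down behind the light's mouth and slid it in until it met the end stop. The push along the slide stayed at about 13 N or less, and the highest vertical load I read was about 11 N.

**What the last checks showed:**
- **Latch:** I could not read the light's catch directly, so this is inferred. When I eased off, the pack came back about 3 mm and then stayed put while the arm kept retreating. The tool still felt about 3 N just before I let go.
- **Position:** After release, the picture put the pack about 8 mm short of the nominal seat, within the 11 mm allowed. The light's button also appeared about 7 mm back, which fits a latch set that way. The plunger had not pushed the pack out.
- **Clutter:** The tape measure, screwdriver and offcut are where they started, to within about 0.2 pixel.
- **A small disagreement:** A second later, the pack had shifted 1.4 pixels in the wrist picture. The arm settling by 0.5 mm and 0.1° accounts for about 1.2 pixels of that, so I took it as camera movement. I did not check it against the floor edge.

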